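Put the stacked bead tins away in their trays

ROBOT

A 6-joint arm with a two-finger parallel gripper is mounted at the origin on the work surface. World frame = base frame: x ahead of the robot, y to its left, z up, the work surface at z = 0. Lengths are in m, angles in degrees, forces in N, time in s.
With the tool pointing down it reaches from about 0.35 to 0.875 m from the base axis. Payload 4.2 kg.
Tool frame: the origin (TCP) lies between the finger pads; the fingertips stand 17 mm ahead of it and the grasp point (between the pads) lies 2 mm behind it; z points along the fingers, y is the line along which they close (so a half turn about z gives the same grasp; the last joint's range is limited). The gripper opens to 87 mm and grips with 3 to 60 N. Pads are 19 mm wide; open, the fingers measure 117 mm over their backs; the gripper's body (75 mm by 190 mm) begins 51 mm behind the grasp point.
Start: joints at [89.874, 22.042, 0.453, 0, -68.411, -14.817], TCP at [0.161, 0.604, 0.24] pointing down, gripper open.
Joint ranges: [-179.83, 179.83], [-69.29, 118.12], [-61.27, 80.66], [-181.25, 117.63], [-171.15, -9.14], [-177.46, 177.46]. Speed limits (degrees/s): [159.86, 159.86, 180, 180, 180, 180].

INTERFACE

Orientations are given as a 3x3 rotation matrix whose columns are the frame's x, y, z axes.
In Python, from station import r gives the robot as it stands.
- The arm moves only by the tool servo_tool, never from a script. Its argument "targets" is a list of rows, each a list of 5 numbers: the shift along the world's x, y, z in units of 30 mm (1.0 is 30 mm), then the turn about the world's z in rad, then the finger opening in mm, from 0 to 87. In form: [[x, y, z, turn, gripper], ...]. A call has exactly 5 rows; each row is the pose to reach, as a shift and turn from the pose commanded when the call began; what a row does not reach only later rows make up. A row lasts 1/12 s, in which the tool goes at most 41.7 mm and 7.16 degrees, less where a joint would pass 70% of its speed; a pose out of reach is approached as far as the arm can. A call with a gripper value outside its range is refused whole. The fingers move at their own pace and stop on an object; the grip force is fixed at half the most. Time passes only in rows, so rows that repeat a pose let the fingers close, or fill a call up. It gives the time, the measured TCP pose, the force, the opening and the grip force at its end, in the units of the state.
- r.sense(): the state, without advancing time (a new reading comes with each control period).
- r.capture(name): name is "scene" or "top" or "wrist"; returns a dict with "pixels" (420x560x3 uint8, red, green, blue), "fx", "fy", "cx", "cy" (pixels), "world_from_camera" (4x4, takes a point from camera to world coordinates). Camera axes: x right, y down, z forward; pixel columns grow to the right and rows downward; lengths in m; the calibration is good to about 2 mm. A picture is of the moment at which its call begins. There is no depth.
- r.finish_job(): hands the job in; it is judged then, once.
The state is a dict: "time_s": time; "joints": joint angles; "joint_velocities": joint speeds; "effort": joint torques, N m; "tcp_pos": TCP position; "ee_rot": TCP orientation; "wrist_force": force on the tool from outside, world axes, zero at the start; "moment": the same for the moment, N m; "gripper_width": opening from 0.0 (shut) to 1.0 (fully open); "gripper_force": force on a finger pad.
Only numpy, scipy, OpenCV 4.12 (cv2) and the standard library are available. Lean on these libraries where they do the work, as an engineer would, in place of code of your own. Each camera call takes 0.05 s, during which the arm holds its last target. There are 200 camera calls.

TASK

Take the stack of four bead tins apart from the top down, one tin at a time, and put each tin in the low wooden tray of its own shape before you lift the next: the oblong, the six-sided, the round and last the square one. Each must end up flat on its tray's floor, inside the rim, lid up; set the tins down gently, do not drop or throw down any of them.

Things in the scene. Friction and masses are not known exactly. Their poses are not given: they have to be found in the camera images.
- tin_oblong: Closed flat-lidded aluminium tin, 32 mm tall, plain vertical sides; oblong, 42 mm along its x by 22 mm along its y, about 50 g. At the start the top of the stack, on the six-sided tin. Origin: centre of its underside, z up through the lid.
- tin_hex: Closed flat-lidded aluminium tin, 32 mm tall, plain vertical sides; regular hexagon in plan, 46 mm across the flats, 53 mm across the corners; flats face its +x and -x (and every 60 degrees from there), corners point along y; about 80 g. At the start second from the top, on the round tin. Origin: centre of its underside, z up through the lid.
- tin_round: Closed flat-lidded aluminium tin, 32 mm tall, plain vertical sides; round, 60 mm across, about 120 g. At the start third from the top, on the square tin. Origin: centre of its underside, z up through the lid.
- tin_square: Closed flat-lidded aluminium tin, 32 mm tall, plain vertical sides; square, 66 by 66 mm, sides along its x and y, about 160 g. At the start the bottom of the stack, on the table. Origin: centre of its underside, z up through the lid.
- tray_oblong: Fixed low wooden tray in the outline of the oblong tin: floor 4 mm thick, rim 5 mm wide, its top 9 mm above the table; recess 56 mm along its x by 36 mm along its y, 7 mm larger than the tin on every side. The whole tray is 66 by 46 mm. Origin: centre of its underside, on the table; z up, inner floor at z = 4 mm.
- tray_hex: Fixed low wooden tray in the outline of the six-sided tin: floor 4 mm thick, rim 5 mm wide, its top 9 mm above the table; recess a hexagon 60 mm across the flats, flats facing its +x and -x, 7 mm larger than the tin on every side. The whole tray is 70 mm across the flats. Origin: centre of its underside, on the table; z up, inner floor at z = 4 mm.
- tray_round: Fixed low wooden tray in the outline of the round tin: floor 4 mm thick, rim 5 mm wide, its top 9 mm above the table; recess round, 74 mm across, 7 mm larger than the tin on every side. The whole tray is 84 mm across. Origin: centre of its underside, on the table; z up, inner floor at z = 4 mm.
- tray_square: Fixed low wooden tray in the outline of the square tin: floor 4 mm thick, rim 5 mm wide, its top 9 mm above the table; recess 80 by 80 mm, sides along its x and y, 7 mm larger than the tin on every side. The whole tray is 90 by 90 mm. Origin: centre of its underside, on the table; z up, inner floor at z = 4 mm.
There are look-alikes about, which are no part of the job. What is shaped like the tin_oblong but blue is not meant. What is shaped like the tray_hex but turquoise is not meant.

How it is judged:
By the outcome, as a careful person would: the job done as asked, in the order asked, and still so for the second after the job is handed in, with the robot touching nothing.
It also fails if it takes over 122 s, if anything falls off the work surface, if the arm or the gripper's body presses on something with over 40 N, if the wrist force passes 120 N, or if a joint passes its speed limit or range.

## Working session

There is one attempt and no reset: what is moved stays moved. The work goes in short steps, Python scripts to look and compute and a tool call to move; the robot and the scene stay as the last step left them, time stands still between calls to the robot, and variables do not carry over. Pictures are saved under pics/ and viewed, at most 14 in all, crops included, and the job is handed in when it is done.

Besides the shell and the picture viewer there is one more tool, called after "Call:" as name(argument=value, ...) on one line, values as JSON. servo_tool: Moves the arm, as the interface text tells. Its arguments: {"type":"object","properties":{"targets":{"type":"array","items":{"type":"array","items":{"type":"number"}}}},"required":["targets"]}

```bash
mkdir -p pics; cat > h.py <<'E'
from station import r
import numpy as np, cv2, pickle
def snap(n,f):
    c=r.capture(n); cv2.imwrite(f'pics/{f}.png',c['pixels'][:,:,::-1]); pickle.dump(c,open(f'pics/{f}.pkl','wb')); return c
def load(f): return pickle.load(open(f'pics/{f}.pkl','rb'))
def ray(c,u,v,z):
    T=c['world_from_camera']; d=T[:3,:3]@np.array([(u-c['cx'])/c['fx'],(v-c['cy'])/c['fy'],1]); o=T[:3,3]
    return (o+d*(z-o[2])/d[2])[:2]
def crop(f,x0,y0,w,h,s):
    im=cv2.imread(f'pics/{f}.png')[y0:y0+h,x0:x0+w]; cv2.imwrite(f'pics/{f}_c{x0}_{y0}.png',cv2.resize(im,None,fx=s,fy=s,interpolation=cv2.INTER_CUBIC))
E
python3 - <<'E'
from h import *
for n in ['scene','top']:
    c=snap(n,n+'0'); print(n,c['fx'],c['world_from_camera'].round(3).tolist())
s=r.sense(); print(s['time_s'],s['tcp_pos'],np.round(s['ee_rot'],3).tolist(),s['gripper_width'])
E
```

```text
scene 461.27661430014973 [[0.77, 0.398, -0.499, 0.983], [0.639, -0.479, 0.602, -0.478], [0.001, -0.782, -0.623, 0.583], [0.0, 0.0, 0.0, 1.0]]
top 448.2262412804861 [[-0.079, -0.971, 0.227, 0.402], [-0.997, 0.078, -0.014, 0.019], [-0.004, -0.227, -0.974, 0.832], [0.0, 0.0, 0.0, 1.0]]
0.1 [0.16102003 0.60336977 0.23856829] [[0.966, -0.258, -0.0], [-0.258, -0.966, -0.002], [0.0, 0.002, -1.0]] 1.001325826158433
```

View pics/scene0.png

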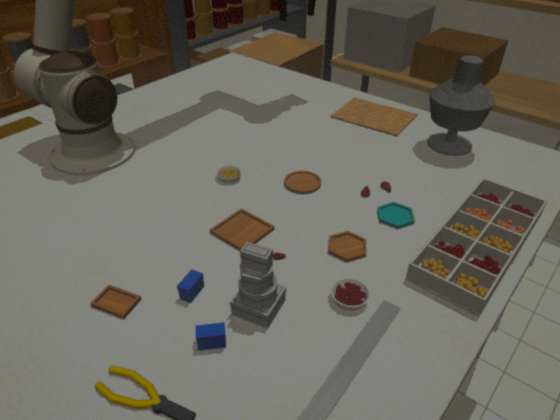

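View pics/top0.png

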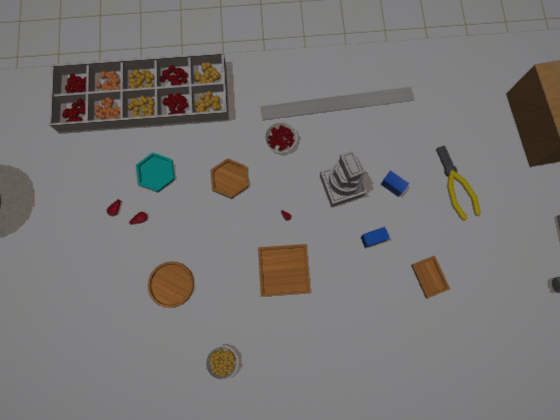

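Top view: stack at (345,180). Wooden trays: oblong (430,277), hex (230,179), round (171,285), square (284,270). Look-alikes: turquoise hex tray (155,172) and blue oblong tins at (395,183) and (375,237). The wooden hex tray and the silver tin on top of the stack are the ones that fit the description. I'll confirm this in crops.

```bash
python3 - <<'E'
from h import *
crop('top0',300,130,130,110,6); 
a=cv2.imread('pics/top0.png')
t=[a[140:220,190:270],a[245:325,131:211],a[230:310,244:324],a[237:317,390:470]]
t=[cv2.resize(x,None,fx=3.7,fy=3.7,interpolation=cv2.INTER_CUBIC) for x in t]
cv2.imwrite('pics/trays.png',np.vstack([np.hstack(t[:2]),np.hstack(t[2:])]))
c=load('top0')
for n,p in dict(hex=(230,179),rnd=(171,285),sq=(284,270),obl=(430,277),tq=(155,172)).items(): print(n,ray(c,*p,.009).round(3))
E
```

```text
hex [0.669 0.103]
rnd [0.476 0.221]
sq [0.487 0.014]
obl [ 0.453 -0.251]
tq [0.695 0.247]
```

View pics/top0_c300_130.png

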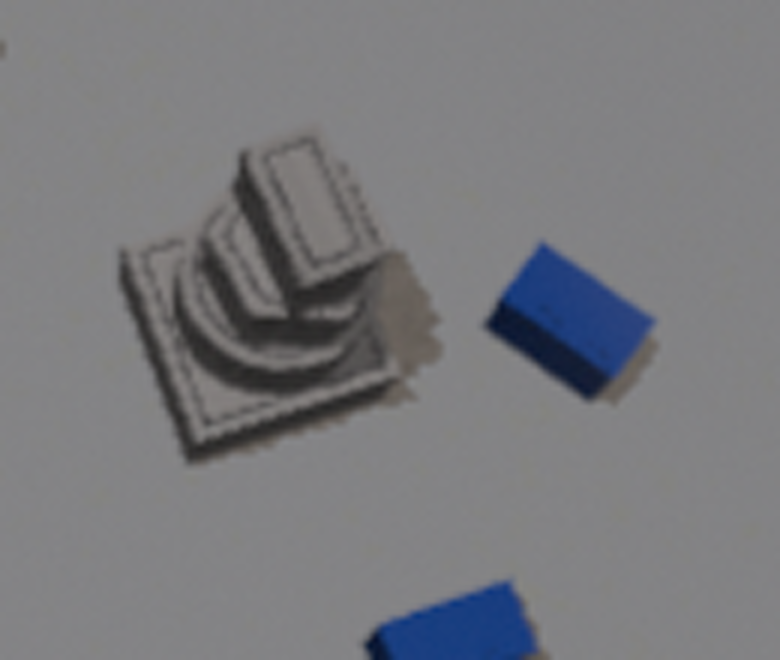

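View pics/trays.png

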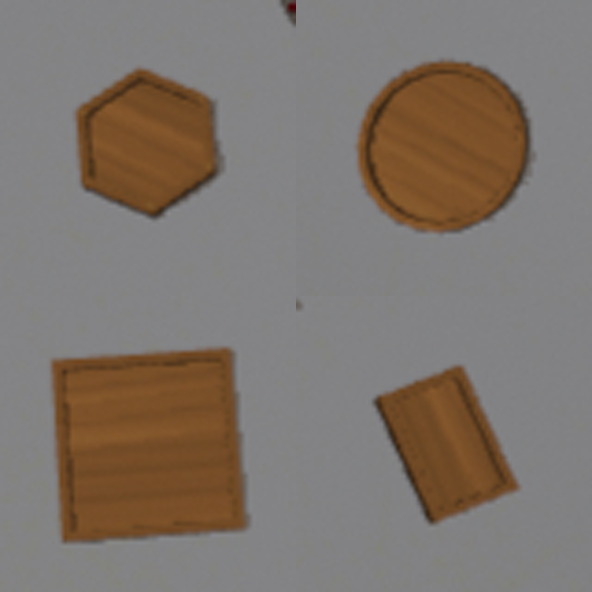

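```bash
python3 - <<'E'
from h import *
c=load('top0'); im=c['pixels']; hsv=cv2.cvtColor(im,cv2.COLOR_RGB2HSV)
m=((hsv[...,0]>5)&(hsv[...,0]<20)&(hsv[...,1]>110)).astype('u1'); m[:,500:]=0; m=cv2.morphologyEx(m,cv2.MORPH_OPEN,np.ones((3,3)))
for k in cv2.findContours(m,0,2)[0]:
    if cv2.contourArea(k)<500: continue
    P=np.array([ray(c,*p,.007) for p in k[:,0]])
    h=cv2.convexHull((P*1000).astype('f4')); M=cv2.moments(h); a=cv2.approxPolyDP(h,6,True)[:,0]
    print(np.array([M['m10'],M['m01']])/M['m00'], [np.round(q,1) for q in cv2.minAreaRect(h)]); 
    if len(a)==6: print(a.round().tolist(), np.degrees(np.arctan2(*(np.roll(a,-1,0)-a).T[::-1])).round()%60)
q=lambda L,z:np.array([ray(c,300+u/6,130+v/6,z) for u,v in L])
for L,z in (([(245,152),(320,128),(383,250),(302,282)],.128),([(122,253),(190,442),(400,373)],.032),([(208,230),(250,318),(355,318)],.096),([(178,295),(270,372)],.064)):
    P=q(L,z); print(P.round(4).tolist(),P.mean(0), np.degrees(np.arctan2(*(np.roll(P,-1,0)-P).T[::-1])).round(), np.linalg.norm(np.roll(P,-1,0)-P,axis=1).round(3))
print((q([(122,253)],.032)+q([(400,373)],.032))/2)
E
```

```text
[478.3781141 223.1255578] [array([478.6, 223.3]), array([81.2, 79.6]), np.float64(85.5)]
[ 454.26813274 -251.26913556] [array([ 454.3, -251.4]), array([64.9, 46.8]), np.float64(16.8)]
[488.1060176   15.02646284] [array([488.1,  14.9]), array([89., 89.]), np.float64(89.4)]
[672.3099901  105.47100288] [array([672.2, 105.4]), array([69.4, 77.1]), np.float64(87.6)]
[[711.0, 109.0], [691.0, 139.0], [652.0, 139.0], [633.0, 102.0], [653.0, 72.0], [689.0, 72.0]] [4. 0. 3. 3. 0. 0.]
[[0.6566, -0.0948], [0.662, -0.1163], [0.6252, -0.1295], [0.6179, -0.1063]] [ 0.64040657 -0.11172006] [ -76. -160.  108.   16.] [0.022 0.039 0.024 0.04 ]
[[0.6612, -0.0684], [0.599, -0.0832], [0.6156, -0.1501]] [ 0.62528675 -0.10058493] [-167.  -76.   61.] [0.064 0.069 0.094]
[[0.6454, -0.0868], [0.6182, -0.0959], [0.6158, -0.1258]] [ 0.62645058 -0.10284417] [-161.  -95.   53.] [0.029 0.03  0.049]
[[0.6364, -0.0803], [0.6105, -0.105]] [ 0.62346001 -0.09265416] [-136.   44.] [0.036 0.036]
[[ 0.63844624 -0.10925781]]
```

Call:
servo_tool(targets=[[0.75, -1.1, 0, 0.1, 87], [1.5, -2.2, 0, 0.2, 87], [2.25, -3.3, 0, 0.3, 70], [3.0, -4.4, 0, 0.4, 60], [3.75, -5.5, 0, 0.5, 50]])

```text
time_s: 0.52
tcp_pos: [0.2741, 0.4369, 0.2391]
ee_rot: [[0.97, 0.242, -0.0], [0.242, -0.97, -0.001], [-0.001, 0.001, -1.0]]
wrist_force: [0.1, -0.1, 0.3]
gripper_width: 0.854
gripper_force: 0.0
```

Call:
servo_tool(targets=[[0.75, -1.1, 0, 0.07, 50], [1.5, -2.2, 0, 0.07, 50], [2.25, -3.3, 0, 0.07, 50], [3.0, -4.4, 0, 0.07, 50], [3.75, -5.5, 0, 0.07, 50]])

```text
time_s: 0.93
tcp_pos: [0.3865, 0.2719, 0.2394]
ee_rot: [[0.952, 0.305, -0.0], [0.305, -0.952, -0.0], [-0.0, 0.0, -1.0]]
wrist_force: [1.3, -0.5, -0.1]
gripper_width: 0.587
gripper_force: 0.0
```

Call:
servo_tool(targets=[[0.75, -1.1, 0, 0, 50], [1.5, -2.2, 0, 0, 50], [2.25, -3.3, 0, 0, 50], [3.0, -4.4, 0, 0, 50], [3.75, -5.5, 0, 0, 50]])

```text
time_s: 1.35
tcp_pos: [0.4991, 0.1069, 0.2394]
ee_rot: [[0.953, 0.304, -0.0], [0.304, -0.953, -0.0], [-0.0, -0.0, -1.0]]
wrist_force: [0.3, 1.0, -0.2]
gripper_width: 0.575
gripper_force: 0.0
```

Call:
servo_tool(targets=[[0.75, -1.1, 0, 0, 50], [1.5, -2.2, 0, 0, 50], [2.25, -3.3, 0, 0, 50], [2.6, -3.8, 0, 0, 50], [2.6, -3.8, 0, 0, 50]])

```text
time_s: 1.77
tcp_pos: [0.578, -0.0083, 0.2382]
ee_rot: [[0.954, 0.3, -0.001], [0.3, -0.954, -0.001], [-0.002, 0.0, -1.0]]
wrist_force: [-0.8, 0.6, 1.1]
gripper_width: 0.573
gripper_force: 0.0
```

Call:
servo_tool(targets=[[0.5, -0.8, 0, 0, 50], [1.0, -1.6, 0, 0, 50], [1.5, -2.4, 0, 0, 50], [2.0, -3.2, 0, 0, 50], [2.1, -3.4, 0, 0, 50]])

```text
time_s: 2.18
tcp_pos: [0.6407, -0.1092, 0.2384]
ee_rot: [[0.953, 0.302, -0.001], [0.302, -0.953, -0.001], [-0.001, 0.0, -1.0]]
wrist_force: [1.2, 0.4, -0.0]
gripper_width: 0.573
gripper_force: 0.0
```

```bash
python3 - <<'E'
from h import *
c=snap('wrist','w1'); s=r.sense(); print(s['tcp_pos'],s['joints'],c['fx'],c['world_from_camera'].round(3).tolist())
E
```

```text
[ 0.64016212 -0.10893822  0.23827751] [ 4.59252121e+00  2.45183355e+01  4.14436375e+00  9.59651471e-03
 -6.97174950e+01  1.02976845e+02] 356.77370951341356 [[0.302, -0.918, -0.258, 0.712], [-0.953, -0.291, -0.082, -0.088], [0.0, 0.271, -0.963, 0.383], [0.0, 0.0, 0.0, 1.0]]
```

View pics/w1.png

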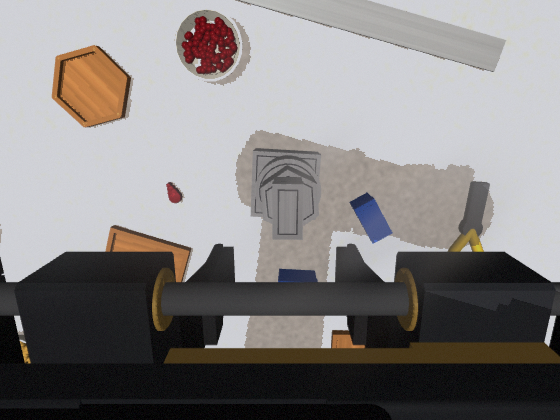

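```bash
python3 - <<'E'
from h import *
crop('w1',235,135,105,110,5.4)
E
```

```text
(no output)
```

View pics/w1_c235_135.png

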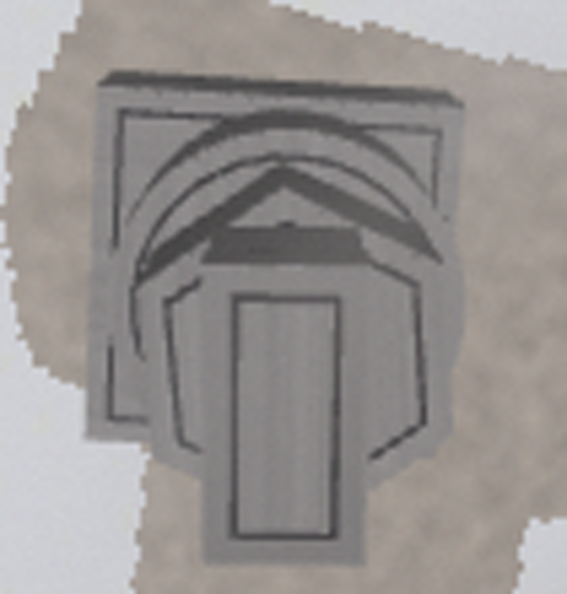

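```bash
python3 - <<'E'
from h import *
c=load('w1')
for L,z in (([(205,263),(363,263),(367,565),(200,565)],.128),([(140,282),(285,190),(443,263),(450,432)],.096),([(87,437),(98,87),(462,105)],.032)):
    P=np.array([ray(c,235+u/5.4,135+v/5.4,z) for u,v in L]); d=np.diff(P,axis=0)
    print(P.round(4).tolist(),P.mean(0).round(4),np.degrees(np.arctan2(d[:,1],d[:,0])).round(1),np.linalg.norm(d,axis=1).round(4))
    if z<.1: print((P[0]+P[-1])/2)
E
```

```text
[[0.6594, -0.096], [0.6658, -0.1163], [0.6248, -0.1305], [0.6177, -0.108]] [ 0.6419 -0.1127] [ -72.4 -160.9  107.6] [0.0213 0.0433 0.0235]
[[0.647, -0.0884], [0.6671, -0.1051], [0.6637, -0.1314], [0.6387, -0.1411]] [ 0.6541 -0.1165] [ -39.8  -97.3 -158.7] [0.0262 0.0265 0.0268]
[ 0.64284645 -0.11474349]
[[0.6006, -0.0874], [0.6648, -0.0709], [0.6816, -0.1347]] [ 0.649  -0.0977] [ 14.4 -75.2] [0.0662 0.066 ]
[ 0.64111102 -0.11107664]
```

Call:
servo_tool(targets=[[0.06, -0.12, -0.8, 0.01, 50], [0.06, -0.12, -1.6, 0.01, 50], [0.06, -0.12, -2.4, 0.01, 50], [0.06, -0.12, -3.0, 0.01, 50], [0.06, -0.12, -3.2, 0.01, 50]])

```text
time_s: 2.65
tcp_pos: [0.6386, -0.1091, 0.14]
ee_rot: [[0.949, 0.314, -0.007], [0.314, -0.949, 0.001], [-0.006, -0.003, -1.0]]
wrist_force: [-0.0, 0.6, -0.2]
gripper_width: 0.577
gripper_force: 0.0
```

Call:
servo_tool(targets=[[0, 0, -0.2, 0, 50], [0, 0, -0.4, 0, 50], [0, 0, -0.6, 0, 50], [0, 0, -0.65, 0, 50], [0, 0, -0.65, 0, 50]])

```text
time_s: 3.07
tcp_pos: [0.6414, -0.1106, 0.1242]
ee_rot: [[0.949, 0.314, 0.0], [0.314, -0.949, 0.0], [0.0, 0.0, -1.0]]
wrist_force: [-0.3, -0.0, -0.4]
gripper_width: 0.573
gripper_force: 0.0
```

Call:
servo_tool(targets=[[0, -0.07, -0.08, 0, 50], [0, -0.07, -0.08, 0, 40], [0, -0.07, -0.08, 0, 30], [0, -0.07, -0.08, 0, 24], [0, -0.07, -0.08, 0, 20]])

```text
time_s: 3.48
tcp_pos: [0.6416, -0.1129, 0.1219]
ee_rot: [[0.95, 0.314, 0.0], [0.314, -0.95, -0.0], [0.0, 0.0, -1.0]]
wrist_force: [-0.2, -0.3, 0.4]
gripper_width: 0.351
gripper_force: 0.0
```

Call:
servo_tool(targets=[[0, 0, 0, 0, 15], [0, 0, 0, 0, 15], [0, 0, 0, 0, 15], [0, 0, 0, 0, 15], [0, 0, 0, 0, 15]])

```text
time_s: 3.9
tcp_pos: [0.6415, -0.1128, 0.1218]
ee_rot: [[0.949, 0.314, 0.0], [0.314, -0.949, -0.0], [0.0, 0.0, -1.0]]
wrist_force: [-0.3, -0.1, 0.2]
gripper_width: 0.246
gripper_force: 30.0
```

Call:
servo_tool(targets=[[0, 0, 0.3, 0, 15], [0, 0, 0.7, 0, 15], [0, 0, 1.2, 0, 15], [0, 0, 1.6, 0, 15], [-0.4, -0.3, 1.8, 0, 15]])

```text
time_s: 4.32
tcp_pos: [0.6321, -0.1211, 0.1788]
ee_rot: [[0.949, 0.316, 0.006], [0.316, -0.949, -0.001], [0.006, 0.003, -1.0]]
wrist_force: [0.1, -0.8, 0.1]
gripper_width: 0.251
gripper_force: 30.0
```

Call:
servo_tool(targets=[[-0.8, -0.6, 0, 0, 15], [-1.7, -1.25, 0, 0, 15], [-2.6, -1.9, 0, 0, 15], [-3.5, -2.6, 0, 0, 15], [-4.4, -3.25, 0, -0.03, 15]])

```text
time_s: 4.73
tcp_pos: [0.4955, -0.2204, 0.1765]
ee_rot: [[0.959, 0.285, 0.001], [0.285, -0.959, -0.0], [0.001, 0.0, -1.0]]
wrist_force: [0.5, -0.8, -1.1]
gripper_width: 0.254
gripper_force: 30.0
```

Call:
servo_tool(targets=[[-0.8, -0.6, 0, 0, 15], [-1.3, -0.95, -0.5, 0, 15], [-1.44, -1.07, -1.3, 0, 15], [-1.44, -1.07, -2.1, 0, 15], [-1.44, -1.07, -2.9, 0, 15]])

```text
time_s: 5.15
tcp_pos: [0.4535, -0.2523, 0.0893]
ee_rot: [[0.959, 0.284, 0.003], [0.284, -0.959, -0.001], [0.002, 0.001, -1.0]]
wrist_force: [0.3, 0.2, -0.9]
gripper_width: 0.251
gripper_force: 30.0
```

Call:
servo_tool(targets=[[0.03, 0.03, -0.5, 0, 15], [0.03, 0.03, -1.0, 0, 15], [0.03, 0.03, -1.3, 0, 15], [0.03, 0.03, -1.5, 0, 15], [0.03, 0.03, -1.5, 0, 15]])

```text
time_s: 5.57
tcp_pos: [0.4545, -0.2506, 0.0431]
ee_rot: [[0.959, 0.285, -0.002], [0.285, -0.959, 0.0], [-0.001, -0.001, -1.0]]
wrist_force: [-0.2, -0.6, 0.0]
gripper_width: 0.248
gripper_force: 30.0
```

```bash
python3 - <<'E'
from h import *
snap('top','t1'); snap('wrist','w2'); snap('scene','s1')
a=[cv2.resize(cv2.imread(f'pics/{f}.png')[y:y+h,x:x+w],(390,390)) for f,x,y,w,h in (('s1',80,240,90,90),('w2',180,190,180,180))]
cv2.imwrite('pics/m1.png',np.hstack(a))
s=r.sense(); print(s['tcp_pos'])
E
```

```text
[ 0.45576605 -0.25075899  0.04460226]
```

View pics/m1.png

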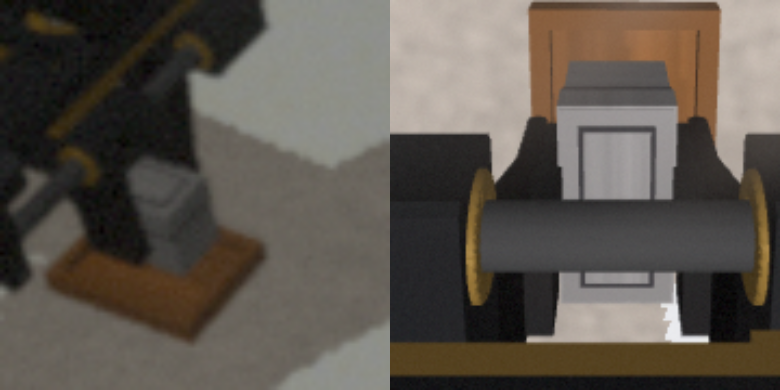

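The crop shows the silver tin held over the wooden oblong tray. It is centred across its width and parallel to the rim, so I lower it.

Call:
servo_tool(targets=[[-0.05, 0, -0.1, 0, 15], [-0.05, 0, -0.2, 0, 15], [-0.05, 0, -0.3, 0, 15], [-0.05, 0, -0.38, 0, 15], [-0.05, 0, -0.42, 0, 15]])

```text
time_s: 6.13
tcp_pos: [0.4534, -0.2505, 0.0307]
ee_rot: [[0.958, 0.285, -0.001], [0.285, -0.958, 0.0], [-0.0, -0.0, -1.0]]
wrist_force: [0.7, 1.1, -0.6]
gripper_width: 0.249
gripper_force: 30.0
```

Call:
servo_tool(targets=[[0, 0, -0.02, 0, 15], [0, 0, -0.04, 0, 15], [0, 0, -0.06, 0, 15], [0, 0, -0.07, 0, 15], [0, 0, -0.07, 0, 15]])

```text
time_s: 6.55
tcp_pos: [0.4536, -0.2506, 0.0297]
ee_rot: [[0.958, 0.285, 0.0], [0.285, -0.958, -0.0], [-0.0, 0.0, -1.0]]
wrist_force: [-1.2, 1.0, 5.5]
gripper_width: 0.248
gripper_force: 30.0
```

Call:
servo_tool(targets=[[0, 0, 0.02, 0, 24], [0, 0, 0.02, 0, 27], [0, 0, 0.02, 0, 32], [0, 0, 0.02, 0, 37], [0, 0, 0.02, 0, 42]])

```text
time_s: 6.97
tcp_pos: [0.4536, -0.2506, 0.0294]
ee_rot: [[0.958, 0.285, -0.0], [0.285, -0.958, -0.0], [-0.0, -0.0, -1.0]]
wrist_force: [0.3, 0.7, -1.0]
gripper_width: 0.425
gripper_force: 0.0
```

Call:
servo_tool(targets=[[0, 0, 0.2, 0, 42], [0, 0, 0.9, 0, 42], [0, 0, 1.8, 0, 50], [0, 0, 2.8, 0, 60], [0, 0, 3.8, 0, 70]])

```text
time_s: 7.38
tcp_pos: [0.4532, -0.2505, 0.1449]
ee_rot: [[0.958, 0.285, -0.001], [0.285, -0.958, 0.0], [-0.001, -0.0, -1.0]]
wrist_force: [0.5, -0.3, 0.1]
gripper_width: 0.625
gripper_force: 0.0
```

Call:
servo_tool(targets=[[0.8, 0.58, 0.3, 0.02, 75], [1.7, 1.22, 0.5, 0.04, 75], [2.7, 1.94, 0.5, 0.06, 75], [3.7, 2.66, 0.5, 0.08, 75], [4.5, 3.23, 0.5, 0.08, 75]])

```text
time_s: 7.8
tcp_pos: [0.5905, -0.1522, 0.1594]
ee_rot: [[0.932, 0.362, 0.002], [0.362, -0.932, -0.0], [0.002, 0.001, -1.0]]
wrist_force: [1.1, -0.5, 0.3]
gripper_width: 0.851
gripper_force: 0.0
```

```bash
python3 - <<'E'
from h import *
snap('top','t2'); snap('wrist','w3'); print(r.sense()['tcp_pos'])
a=[cv2.resize(cv2.imread(f'pics/{f}.png')[y:y+h,x:x+w],(390,390),interpolation=cv2.INTER_CUBIC) for f,x,y,w,h in (('t2',395,240,70,70),('w3',200,90,160,160))]
cv2.imwrite('pics/m2.png',np.hstack(a))
E
```

```text
[ 0.59197368 -0.1512737   0.15856999]
```

View pics/m2.png

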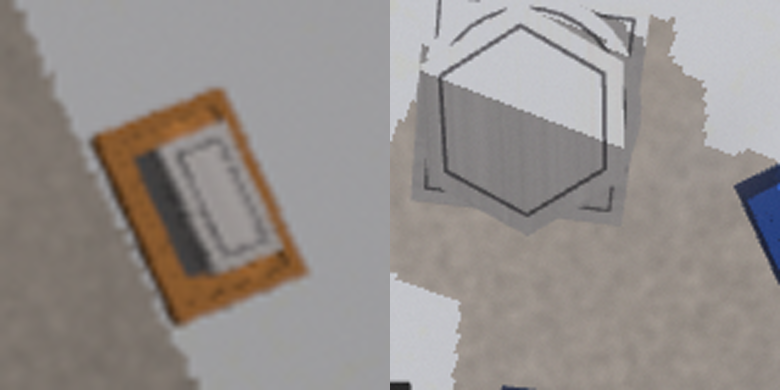

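The oblong tin lies flat in its tray. The hex lid is clear, with groove corners at crop (520,25), (605,72), (605,172), (528,215), (447,170) and (440,75).

```bash
python3 - <<'E'
from h import *
c=load('w3'); k=160/390
P=np.array([ray(c,200+(u-390)*k,90+v*k,.096) for u,v in [(520,25),(605,72),(605,172),(528,215),(447,170),(440,75)]])
d=np.roll(P,-1,0)-P; a=np.degrees(np.arctan2(d[:,1],d[:,0])); print(P.mean(0),a.round(1),(a%60).mean(),np.linalg.norm(d,axis=1).round(4))
E
```

```text
[ 0.6422366 -0.1149134] [ -96.8 -158.4  140.6   81.7   23.   -38. ] 22.025657130854956 [0.0221 0.0232 0.0213 0.022  0.022  0.0219]
```

Call:
servo_tool(targets=[[0.6, 0.44, 0, 0.01, 75], [1.2, 0.87, 0, 0.01, 75], [1.67, 1.21, -0.2, 0.01, 75], [1.67, 1.21, -0.8, 0.01, 75], [1.67, 1.21, -1.3, 0.01, 75]])

```text
time_s: 8.32
tcp_pos: [0.6391, -0.1169, 0.1193]
ee_rot: [[0.929, 0.371, 0.001], [0.371, -0.929, 0.0], [0.001, 0.0, -1.0]]
wrist_force: [-0.5, -0.5, -1.6]
gripper_width: 0.859
gripper_force: 0.0
```

Call:
servo_tool(targets=[[0, 0, -0.3, 0, 75], [0, 0, -0.6, 0, 75], [0, 0, -0.85, 0, 75], [0, 0, -0.95, 0, 75], [0, 0, -0.95, 0, 75]])

```text
time_s: 8.73
tcp_pos: [0.6383, -0.1176, 0.0906]
ee_rot: [[0.929, 0.37, -0.001], [0.37, -0.929, -0.0], [-0.001, -0.0, -1.0]]
wrist_force: [-0.6, -0.8, 0.4]
gripper_width: 0.863
gripper_force: 0.0
```

Call:
servo_tool(targets=[[0.13, 0.09, -0.02, 0, 75], [0.13, 0.09, -0.02, 0, 75], [0.13, 0.09, -0.02, 0, 65], [0.13, 0.09, -0.02, 0, 55], [0.13, 0.09, -0.02, 0, 50]])

```text
time_s: 9.15
tcp_pos: [0.6428, -0.1146, 0.0908]
ee_rot: [[0.929, 0.37, 0.001], [0.37, -0.929, 0.0], [0.001, 0.0, -1.0]]
wrist_force: [-0.2, -0.1, 0.4]
gripper_width: 0.717
gripper_force: 0.0
```

Call:
servo_tool(targets=[[0, 0, 0, 0, 46], [0, 0, 0, 0, 42], [0, 0, 0, 0, 40], [0, 0, 0, 0, 40], [0, 0, 0, 0, 40]])

```text
time_s: 9.57
tcp_pos: [0.6426, -0.1147, 0.0905]
ee_rot: [[0.929, 0.37, 0.0], [0.37, -0.929, -0.0], [0.0, 0.0, -1.0]]
wrist_force: [0.1, 0.3, 0.3]
gripper_width: 0.525
gripper_force: 30.0
```

Call:
servo_tool(targets=[[0, 0, 0.2, 0, 40], [0, 0, 0.6, 0, 40], [0, 0, 1.1, 0, 40], [0, 0, 1.6, 0, 40], [0, 0, 2.0, 0, 40]])

```text
time_s: 9.98
tcp_pos: [0.6433, -0.1148, 0.1529]
ee_rot: [[0.929, 0.37, 0.002], [0.37, -0.929, -0.0], [0.002, 0.001, -1.0]]
wrist_force: [0.2, -0.5, 0.3]
gripper_width: 0.531
gripper_force: 30.0
```

Call:
servo_tool(targets=[[0.1, 0.9, 0, -0.07, 40], [0.2, 1.9, 0, -0.14, 40], [0.3, 3.0, 0, -0.21, 40], [0.4, 4.1, 0, -0.28, 40], [0.5, 4.8, 0, -0.34, 40]])

```text
time_s: 10.4
tcp_pos: [0.6579, 0.032, 0.1516]
ee_rot: [[0.999, 0.038, 0.001], [0.038, -0.999, 0.001], [0.001, -0.001, -1.0]]
wrist_force: [0.9, -0.5, -1.1]
gripper_width: 0.526
gripper_force: 30.0
```

```bash
cat >> h.py <<'E'
def wood(c,z,amin=500):
    hsv=cv2.cvtColor(c['pixels'],cv2.COLOR_RGB2HSV)
    m=((hsv[...,0]>5)&(hsv[...,0]<20)&(hsv[...,1]>110)).astype('u1'); m=cv2.morphologyEx(m,cv2.MORPH_OPEN,np.ones((3,3)))
    for k in cv2.findContours(m,0,2)[0]:
        if cv2.contourArea(k)<amin: continue
        P=np.array([ray(c,*p,z) for p in k[:,0]]); h=cv2.convexHull((P*1000).astype('f4')); M=cv2.moments(h)
        print('c',np.round([M['m10']/M['m00'],M['m01']/M['m00']],1),[np.round(q,1) for q in cv2.minAreaRect(h)],'px',k[:,0].min(0),k[:,0].max(0))
        a=cv2.approxPolyDP(h,6,True)[:,0]
        if len(a)==6: d=np.roll(a,-1,0)-a; print(a.round().tolist(),(np.degrees(np.arctan2(d[:,1],d[:,0]))%60).round(1))
E
python3 - <<'E'
from h import *
wood(load('w1'),.008); print(); wood(snap('wrist','w4'),.008); print(r.sense()['tcp_pos'])
E
```

```text
c [ 467.4 -252.8] [array([ 470.7, -256.2]), array([41.2, 63.9]), np.float64(8.8)] px [329 331] [380 363]
c [510.    9.2] [array([504.4,  12.8]), array([90.4, 58.5]), np.float64(89.7)] px [106 228] [188 289]
c [673.4 102.8] [array([673.4, 103.4]), array([79.2, 71.2]), np.float64(61.0)] px [52 46] [129 126]
[[713.0, 103.0], [686.0, 139.0], [652.0, 138.0], [633.0, 104.0], [654.0, 69.0], [694.0, 68.0]] [ 6.1  2.7  0.9  0.5 57.9  2. ]

c [525.8  14.2] [array([525.1,  12.7]), array([25.5, 89.2]), np.float64(1.2)] px [251 328] [346 352]
c [673.2 103.7] [array([673.5, 103.5]), array([78.3, 70.6]), np.float64(1.8)] px [152 132] [240 226]
[[713.0, 106.0], [692.0, 139.0], [653.0, 138.0], [634.0, 100.0], [655.0, 69.0], [696.0, 71.0]] [2.6 1.4 3.6 3.2 3.6 4.2]
[0.65874381 0.03484898 0.15152782]
```

View pics/w4.png

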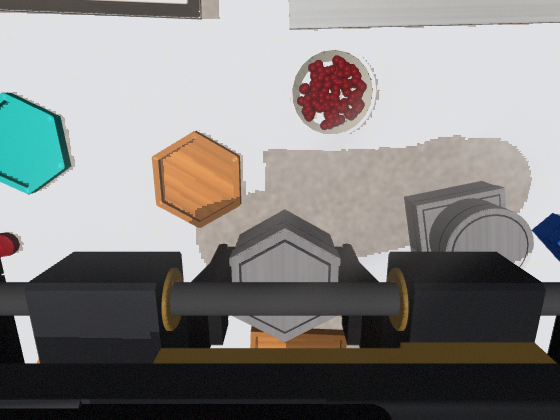

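The hex tin is held and the wooden hex tray is at pixel (198,179). The turquoise look-alike is to its left, at (25,143).

Call:
servo_tool(targets=[[0.2, 1.0, 0, 0, 40], [0.4, 1.8, 0, 0, 40], [0.48, 2.3, -0.4, 0, 40], [0.48, 2.3, -1.1, 0, 40], [0.48, 2.3, -1.8, 0, 40]])

```text
time_s: 10.87
tcp_pos: [0.6723, 0.0996, 0.0963]
ee_rot: [[0.999, 0.041, 0.002], [0.041, -0.999, 0.001], [0.002, -0.001, -1.0]]
wrist_force: [-0.9, -0.8, -1.3]
gripper_width: 0.525
gripper_force: 30.0
```

Call:
servo_tool(targets=[[0, 0, -0.6, 0, 40], [0, 0, -1.1, 0, 40], [0, 0, -1.5, 0, 40], [0, 0, -1.75, 0, 40], [0, 0, -1.75, 0, 40]])

```text
time_s: 11.28
tcp_pos: [0.6708, 0.0977, 0.0418]
ee_rot: [[0.999, 0.039, -0.004], [0.039, -0.999, -0.001], [-0.004, 0.001, -1.0]]
wrist_force: [0.4, -0.6, 0.1]
gripper_width: 0.526
gripper_force: 30.0
```

Call:
servo_tool(targets=[[0.08, 0.1, 0, 0, 40], [0.08, 0.2, 0, 0, 40], [0.08, 0.2, 0, 0, 40], [0.08, 0.2, -0.1, 0, 40], [0.08, 0.2, -0.15, 0, 40]])

```text
time_s: 11.7
tcp_pos: [0.6746, 0.1046, 0.0399]
ee_rot: [[0.999, 0.039, 0.001], [0.039, -0.999, 0.001], [0.001, -0.001, -1.0]]
wrist_force: [-1.1, 0.4, -1.0]
gripper_width: 0.529
gripper_force: 30.0
```

Call:
servo_tool(targets=[[0, 0, -0.06, 0, 40], [0, 0, -0.1, 0, 40], [0, 0, -0.14, 0, 40], [0, 0, -0.17, 0, 40], [0, 0, -0.18, 0, 40]])

```text
time_s: 12.12
tcp_pos: [0.6743, 0.1043, 0.0338]
ee_rot: [[0.999, 0.039, -0.0], [0.039, -0.999, -0.0], [-0.0, 0.0, -1.0]]
wrist_force: [-0.2, 0.4, -1.2]
gripper_width: 0.527
gripper_force: 30.0
```

Call:
servo_tool(targets=[[-0.02, 0, -0.02, 0, 40], [-0.02, 0, -0.04, 0, 40], [-0.02, 0, -0.06, 0, 40], [-0.02, 0, -0.08, 0, 40], [-0.02, 0, -0.09, 0, 40]])

```text
time_s: 12.53
tcp_pos: [0.6738, 0.1043, 0.0313]
ee_rot: [[0.999, 0.039, -0.0], [0.039, -0.999, 0.0], [-0.0, -0.0, -1.0]]
wrist_force: [0.4, -0.5, -0.5]
gripper_width: 0.528
gripper_force: 30.0
```

Call:
servo_tool(targets=[[0, 0, -0.01, 0, 40], [0, 0, -0.02, 0, 40], [0, 0, -0.03, 0, 40], [0, 0, -0.03, 0, 40], [0, 0, -0.03, 0, 40]])

```text
time_s: 12.95
tcp_pos: [0.6739, 0.1044, 0.0306]
ee_rot: [[0.999, 0.039, 0.0], [0.039, -0.999, 0.0], [0.0, -0.0, -1.0]]
wrist_force: [0.0, -0.1, 0.8]
gripper_width: 0.526
gripper_force: 30.0
```

Call:
servo_tool(targets=[[0, 0, -0.02, 0, 40], [0, 0, -0.02, 0, 48], [0, 0, -0.02, 0, 52], [0, 0, -0.02, 0, 56], [0, 0, -0.02, 0, 62]])

```text
time_s: 13.37
tcp_pos: [0.6738, 0.1043, 0.0297]
ee_rot: [[0.999, 0.039, -0.0], [0.039, -0.999, -0.0], [-0.0, 0.0, -1.0]]
wrist_force: [-0.5, -0.0, -0.3]
gripper_width: 0.65
gripper_force: 0.0
```

Call:
servo_tool(targets=[[0, 0, 0, 0, 68], [0, 0, 0.2, 0, 70], [0, 0, 0.9, 0, 70], [0, 0, 1.8, 0, 75], [0, 0, 2.8, 0, 80]])

```text
time_s: 13.78
tcp_pos: [0.673, 0.1041, 0.1138]
ee_rot: [[0.999, 0.039, -0.003], [0.039, -0.999, -0.001], [-0.003, 0.001, -1.0]]
wrist_force: [0.7, 0.8, 1.0]
gripper_width: 0.867
gripper_force: 0.0
```

Call:
servo_tool(targets=[[-0.1, -0.8, 0.6, 0.04, 86], [-0.2, -1.6, 1.0, 0.08, 86], [-0.3, -2.6, 1.3, 0.12, 86], [-0.4, -3.6, 1.4, 0.16, 86], [-0.5, -4.4, 1.4, 0.21, 86]])

```text
time_s: 14.2
tcp_pos: [0.6592, -0.0293, 0.1581]
ee_rot: [[0.969, 0.249, 0.003], [0.249, -0.969, 0.0], [0.003, 0.001, -1.0]]
wrist_force: [-0.2, 0.2, 0.7]
gripper_width: 0.984
gripper_force: 0.0
```

Call:
servo_tool(targets=[[-0.3, -0.6, 0, 0, 86], [-0.6, -1.0, 0, 0, 86], [-0.8, -1.2, 0, 0, 86], [-0.8, -1.2, 0, 0, 86], [-0.8, -1.2, 0, 0, 86]])

```text
time_s: 14.62
tcp_pos: [0.6349, -0.0633, 0.1562]
ee_rot: [[0.969, 0.247, 0.001], [0.247, -0.969, 0.0], [0.001, 0.0, -1.0]]
wrist_force: [-0.0, 0.2, -1.1]
gripper_width: 0.987
gripper_force: 0.0
```

```bash
python3 - <<'E'
from h import *
snap('top','t3'); snap('wrist','w5'); print(r.sense()['tcp_pos'])
a=[cv2.resize(cv2.imread(f'pics/{f}.png')[y:y+h,x:x+w],(390,390),interpolation=cv2.INTER_CUBIC) for f,x,y,w,h in (('t3',190,140,80,80),('w5',200,90,180,180))]
cv2.imwrite('pics/m3.png',np.hstack(a))
E
```

```text
[ 0.63534199 -0.06260337  0.15602168]
```

View pics/m3.png

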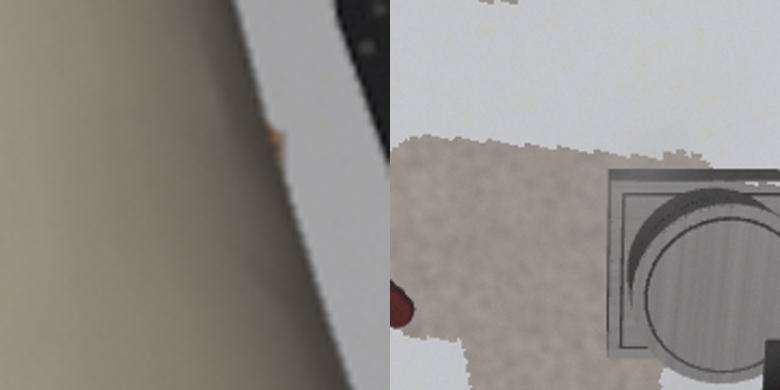

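```bash
python3 - <<'E'
from h import *
c=load('w5'); k=180/390
q=lambda u,v,z: ray(c,200+(u-390)*k,90+v*k,z).round(4)
print(q(727,295,.064),[q(*p,.064) for p in((646,297),(732,218),(724,372))],q(609,180,.032),q(609,357,.032))
f=cv2.HoughCircles(cv2.cvtColor(c['pixels'],cv2.COLOR_RGB2GRAY)[90:300],cv2.HOUGH_GRADIENT,1,20,param1=80,param2=20,minRadius=30,maxRadius=50)
print([(p, ray(c,p[0],p[1]+90,.064).round(4)) for p in f[0][:4]])
E
```

```text
[ 0.6436 -0.1133] [array([ 0.6365, -0.0882]), array([ 0.6683, -0.1072]), array([ 0.6177, -0.1204])] [ 0.6654 -0.0696] [ 0.6008 -0.0869]
[(array([355.5, 138.5,  36.9], dtype=float32), array([ 0.642 , -0.1138])), (array([101.5,  18.5,  40.5], dtype=float32), array([0.679 , 0.0676]))]
```

Round lid centre is about (.6425,-.1135). The grooved circle sits at crop (727,295).

Call:
servo_tool(targets=[[0.1, -0.6, 0, 0, 86], [0.2, -1.2, 0, 0, 86], [0.24, -1.7, 0, 0, 86], [0.24, -1.7, -0.4, 0, 86], [0.24, -1.7, -1.0, 0, 86]])

```text
time_s: 15.13
tcp_pos: [0.6436, -0.1149, 0.1269]
ee_rot: [[0.969, 0.246, 0.005], [0.246, -0.969, 0.0], [0.004, 0.001, -1.0]]
wrist_force: [0.9, -1.2, -0.6]
gripper_width: 0.99
gripper_force: 0.0
```

Call:
servo_tool(targets=[[0, 0, -0.5, 0, 86], [0, 0, -0.9, 0, 86], [0, 0, -1.2, 0, 86], [0, 0, -1.2, 0, 86], [0, 0, -1.2, 0, 86]])

```text
time_s: 15.55
tcp_pos: [0.6421, -0.1144, 0.0894]
ee_rot: [[0.969, 0.247, -0.001], [0.247, -0.969, -0.0], [-0.001, 0.0, -1.0]]
wrist_force: [0.3, 0.2, 0.3]
gripper_width: 0.989
gripper_force: 0.0
```

Call:
servo_tool(targets=[[0, 0.03, -0.3, 0, 86], [0, 0.03, -0.6, 0, 86], [0, 0.03, -0.9, 0, 86], [0, 0.03, -1.03, 0, 86], [0, 0.03, -1.03, 0, 86]])

```text
time_s: 15.97
tcp_pos: [0.641, -0.1138, 0.0572]
ee_rot: [[0.969, 0.246, -0.003], [0.246, -0.969, 0.0], [-0.003, -0.001, -1.0]]
wrist_force: [-0.3, -0.0, -0.8]
gripper_width: 0.992
gripper_force: 0.0
```

Call:
servo_tool(targets=[[0, 0, 0, 0, 82], [0, 0, 0, 0, 76], [0, 0, 0, 0, 70], [0, 0, 0, 0, 66], [0, 0, 0, 0, 63]])

```text
time_s: 16.38
tcp_pos: [0.6422, -0.1138, 0.0594]
ee_rot: [[0.969, 0.247, 0.001], [0.247, -0.969, 0.0], [0.001, 0.0, -1.0]]
wrist_force: [-0.1, -0.4, -0.6]
gripper_width: 0.769
gripper_force: 0.0
```

Call:
servo_tool(targets=[[0, 0, 0, 0, 61], [0, 0, 0, 0, 59], [0, 0, 0, 0, 55], [0, 0, 0, 0, 54], [0, 0, 0, 0, 54]])

```text
time_s: 16.8
tcp_pos: [0.6421, -0.1136, 0.0592]
ee_rot: [[0.969, 0.247, 0.0], [0.247, -0.969, 0.0], [0.0, -0.0, -1.0]]
wrist_force: [-0.4, 1.1, 2.1]
gripper_width: 0.683
gripper_force: 30.0
```

Call:
servo_tool(targets=[[0, 0, 0.2, 0, 54], [0, 0, 0.6, 0, 54], [0, 0, 1.1, 0, 54], [0, 0, 1.6, 0, 54], [-0.2, 0.4, 2.2, 0, 54]])

```text
time_s: 17.22
tcp_pos: [0.6364, -0.1033, 0.1257]
ee_rot: [[0.97, 0.245, -0.0], [0.245, -0.97, -0.001], [-0.0, 0.001, -1.0]]
wrist_force: [-1.2, 0.2, -1.5]
gripper_width: 0.684
gripper_force: 30.0
```

Call:
servo_tool(targets=[[-0.4, 0.8, 0.3, 0, 54], [-0.9, 1.8, 0.3, 0, 54], [-1.4, 2.9, 0.3, 0, 54], [-1.9, 4.0, 0.3, 0, 54], [-2.4, 5.1, 0.3, 0, 54]])

```text
time_s: 17.63
tcp_pos: [0.5634, 0.0523, 0.1351]
ee_rot: [[0.969, 0.246, 0.001], [0.246, -0.969, 0.0], [0.001, 0.0, -1.0]]
wrist_force: [0.8, 1.0, -1.2]
gripper_width: 0.682
gripper_force: 30.0
```

Call:
servo_tool(targets=[[-0.5, 1.0, 0, 0, 54], [-1.0, 2.0, 0, 0, 54], [-1.4, 2.8, 0, 0, 54], [-1.7, 3.4, 0, 0, 54], [-1.8, 3.5, 0, 0, 54]])

```text
time_s: 18.05
tcp_pos: [0.5094, 0.1588, 0.1351]
ee_rot: [[0.968, 0.25, 0.002], [0.25, -0.968, 0.001], [0.002, -0.001, -1.0]]
wrist_force: [0.2, -0.2, -1.1]
gripper_width: 0.679
gripper_force: 30.0
```

```bash
python3 - <<'E'
from h import *
wood(snap('wrist','w6'),.008); print(r.sense()['tcp_pos'])
E
```

```text
c [508.4  21.7] [array([515.4,  21.4]), array([ 50. , 107.4]), np.float64(33.2)] px [388 220] [518 281]
c [482.1 226.1] [array([484.1, 226.8]), array([68. , 83.1]), np.float64(47.6)] px [146 172] [247 268]
c [654.4 104.5] [array([650.7, 103.7]), array([70.9, 34.9]), np.float64(89.6)] px [363   0] [465  63]
[0.5092646  0.15791389 0.13495811]
```

View pics/w6.png

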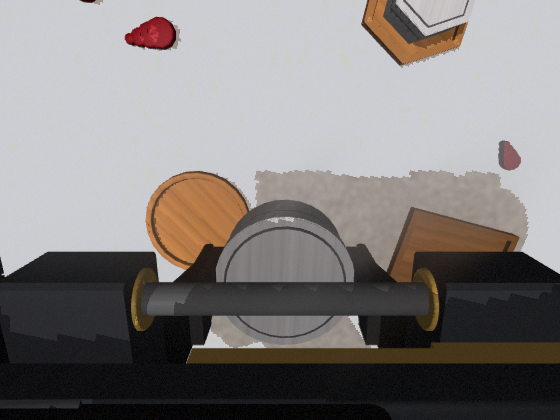

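```bash
python3 - <<'E'
from h import *
from scipy.optimize import least_squares
for f,box in (('w6',(140,165,255,275)),('top0',(140,255,205,315))):
    c=load(f); hsv=cv2.cvtColor(c['pixels'],cv2.COLOR_RGB2HSV)
    m=((hsv[...,0]>5)&(hsv[...,0]<20)&(hsv[...,1]>110)).astype('u1')
    k=max([k for k in cv2.findContours(m,0,1)[0] if (k[:,0].min(0)>=box[:2]).all() and (k[:,0].max(0)<=box[2:]).all()],key=cv2.contourArea)[:,0]
    if f=='w6': k=k[(k[:,1]<240)&(k[:,0]<240)]
    P=np.array([ray(c,*p,.008) for p in k])
    s=least_squares(lambda q:np.hypot(*(P-q[:2]).T)-.042,[.478,.222],loss='soft_l1',f_scale=.001); print(f,s.x.round(4),np.abs(s.fun).mean())
E
```

```text
w6 [0.4782 0.2211] 0.0020708670934695503
top0 [0.4783 0.2228] 0.0015873695935137485
```

Call:
servo_tool(targets=[[-0.5, 1.0, 0, 0, 54], [-0.9, 1.8, 0, 0, 54], [-1.03, 2.13, 0, 0, 54], [-1.03, 2.13, -0.5, 0, 54], [-1.03, 2.13, -1.2, 0, 54]])

```text
time_s: 18.52
tcp_pos: [0.481, 0.2213, 0.1]
ee_rot: [[0.969, 0.248, 0.005], [0.248, -0.969, 0.004], [0.006, -0.002, -1.0]]
wrist_force: [0.4, 0.0, -1.6]
gripper_width: 0.677
gripper_force: 30.0
```

Call:
servo_tool(targets=[[0, 0, -0.5, 0, 54], [0, 0, -1.0, 0, 54], [0, 0, -1.4, 0, 54], [0, 0, -1.6, 0, 54], [0, 0, -1.6, 0, 54]])

```text
time_s: 18.93
tcp_pos: [0.479, 0.2188, 0.0488]
ee_rot: [[0.969, 0.245, -0.002], [0.245, -0.969, -0.002], [-0.003, 0.001, -1.0]]
wrist_force: [0.7, 0.3, -0.2]
gripper_width: 0.681
gripper_force: 30.0
```

```bash
python3 - <<'E'
from h import *
print(r.sense()['tcp_pos'])
E
```

```text
[0.4789791  0.21884748 0.0488155 ]
```

Call:
servo_tool(targets=[[-0.02, 0.05, -0.1, 0, 54], [-0.02, 0.1, -0.2, 0, 54], [-0.02, 0.1, -0.3, 0, 54], [-0.02, 0.1, -0.4, 0, 54], [-0.02, 0.1, -0.45, 0, 54]])

```text
time_s: 19.35
tcp_pos: [0.4785, 0.2232, 0.0364]
ee_rot: [[0.969, 0.247, 0.0], [0.247, -0.969, 0.0], [0.0, -0.0, -1.0]]
wrist_force: [-0.9, 0.9, -1.1]
gripper_width: 0.686
gripper_force: 30.0
```

Call:
servo_tool(targets=[[0, 0, -0.03, 0, 54], [0, 0, -0.06, 0, 54], [0, 0, -0.08, 0, 54], [0, 0, -0.1, 0, 54], [0, 0, -0.1, 0, 54]])

```text
time_s: 19.77
tcp_pos: [0.4785, 0.2232, 0.0334]
ee_rot: [[0.969, 0.247, -0.0], [0.247, -0.969, -0.0], [-0.0, 0.0, -1.0]]
wrist_force: [-0.1, 0.0, -1.9]
gripper_width: 0.684
gripper_force: 30.0
```

Call:
servo_tool(targets=[[0, -0.02, -0.02, 0, 54], [0, -0.02, -0.04, 0, 54], [0, -0.02, -0.05, 0, 54], [0, -0.02, -0.06, 0, 54], [0, -0.02, -0.07, 0, 54]])

```text
time_s: 20.18
tcp_pos: [0.4785, 0.2226, 0.0313]
ee_rot: [[0.969, 0.247, 0.0], [0.247, -0.969, 0.0], [0.0, -0.0, -1.0]]
wrist_force: [0.1, 0.1, -0.5]
gripper_width: 0.684
gripper_force: 30.0
```

Call:
servo_tool(targets=[[0, 0, -0.01, 0, 54], [0, 0, -0.02, 0, 54], [0, 0, -0.02, 0, 54], [0, 0, -0.02, 0, 54], [0, 0, -0.02, 0, 54]])

```text
time_s: 20.6
tcp_pos: [0.4786, 0.2226, 0.0311]
ee_rot: [[0.969, 0.247, 0.0], [0.247, -0.969, 0.0], [0.0, -0.0, -1.0]]
wrist_force: [-1.4, -0.7, 3.4]
gripper_width: 0.68
gripper_force: 30.0
```

Call:
servo_tool(targets=[[0, 0, 0, 0, 60], [0, 0, 0, 0, 64], [0, 0, 0, 0, 68], [0, 0, 0, 0, 72], [0, 0, 0, 0, 78]])

```text
time_s: 21.02
tcp_pos: [0.4786, 0.2226, 0.0305]
ee_rot: [[0.969, 0.247, -0.0], [0.247, -0.969, -0.0], [-0.0, 0.0, -1.0]]
wrist_force: [0.2, 0.2, -0.1]
gripper_width: 0.831
gripper_force: 0.0
```

Call:
servo_tool(targets=[[0, 0, 0, 0, 82], [0, 0, 0.2, 0, 84], [0, 0, 0.9, 0, 86], [0, 0, 1.8, 0, 87], [0, 0, 2.8, 0, 87]])

```text
time_s: 21.43
tcp_pos: [0.4779, 0.222, 0.1151]
ee_rot: [[0.969, 0.247, -0.002], [0.247, -0.969, -0.002], [-0.003, 0.001, -1.0]]
wrist_force: [0.2, 0.0, -0.4]
gripper_width: 0.995
gripper_force: 0.0
```

Call:
servo_tool(targets=[[0.3, -0.6, 0.6, 0.01, 87], [0.8, -1.6, 0.9, 0.01, 87], [1.3, -2.7, 0.9, 0.01, 87], [1.8, -3.7, 0.9, 0.01, 87], [2.3, -4.8, 0.9, 0.01, 87]])

```text
time_s: 21.85
tcp_pos: [0.5481, 0.0775, 0.1428]
ee_rot: [[0.966, 0.257, 0.002], [0.257, -0.966, 0.001], [0.002, -0.0, -1.0]]
wrist_force: [0.4, 0.7, -1.3]
gripper_width: 1.002
gripper_force: 0.0
```

Call:
servo_tool(targets=[[0.5, -1.0, 0, 0, 87], [0.8, -2.0, 0, 0, 87], [0.9, -3.1, 0, 0, 87], [0.9, -4.0, 0, 0, 87], [0.9, -4.6, 0, 0, 87]])

```text
time_s: 22.27
tcp_pos: [0.5743, -0.0619, 0.142]
ee_rot: [[0.967, 0.254, -0.0], [0.254, -0.967, -0.0], [-0.0, 0.0, -1.0]]
wrist_force: [-0.3, 0.6, 0.4]
gripper_width: 0.998
gripper_force: 0.0
```

Call:
servo_tool(targets=[[0, -0.4, 0, 0, 87], [0, -0.8, 0, 0, 87], [0, -1.2, 0, 0, 87], [0, -1.2, 0, 0, 87], [0, -1.2, 0, 0, 87]])

```text
time_s: 22.68
tcp_pos: [0.5746, -0.0955, 0.1418]
ee_rot: [[0.967, 0.256, 0.0], [0.256, -0.967, 0.0], [0.0, -0.0, -1.0]]
wrist_force: [-0.0, 0.4, 0.0]
gripper_width: 0.999
gripper_force: 0.0
```

```bash
python3 - <<'E'
from h import *
snap('top','t4'); snap('wrist','w7'); print(r.sense()['tcp_pos'])
a=[cv2.resize(cv2.imread(f'pics/{f}.png')[y:y+h,x:x+w],(w*390//h,390),interpolation=cv2.INTER_CUBIC) for f,x,y,w,h in (('t4',120,130,150,200),('w7',190,90,180,160))]
cv2.imwrite('pics/m4.png',np.hstack(a)); print(a[0].shape)
E
```

```text
[ 0.57460116 -0.09480274  0.14179922]
(390, 292, 3)
```

View pics/m4.png

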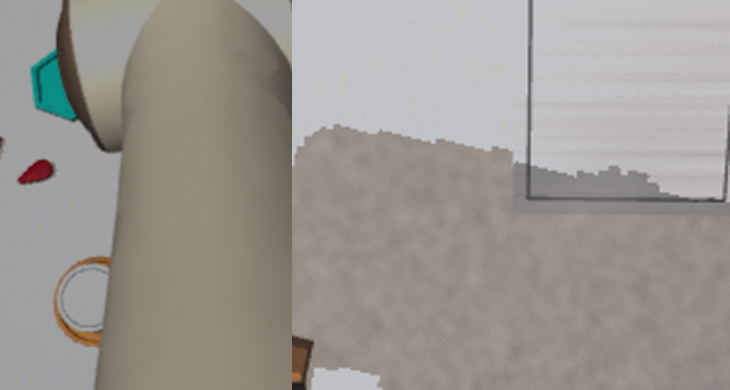

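```bash
python3 - <<'E'
from h import *
c=load('w7'); k=160/390
q=lambda u,v: ray(c,190+(u-292)*k,90+v*k,.032)
A,B,C,D=q(528,198),q(725,200),q(530,5),q(513,212)
for v in (B-A,C-A): print(np.degrees(np.arctan2(v[1],v[0])),np.linalg.norm(v))
y=np.radians(14.8); ex=np.array([np.cos(y),np.sin(y)]); ey=np.array([np.sin(y),-np.cos(y)])
g=np.linalg.norm(B-A)/2; print((A+B)/2+ex*g, D+33e-3*(ex+ey))
wood(load('top0'),.008)
E
```

```text
-75.69613868195317 0.058166311721379746
14.396870420339404 0.054153020249069476
[ 0.64093737 -0.11067781] [ 0.64078497 -0.11018637]
c [478.3 222.9] [array([478.5, 223. ]), array([81.1, 79.5]), np.float64(85.5)] px [148 262] [192 306]
c [ 454.2 -250.9] [array([ 454.2, -251.1]), array([64.9, 46.8]), np.float64(16.8)] px [412 257] [448 297]
c [488.  15.] [array([488. ,  14.9]), array([88.9, 88.9]), np.float64(89.4)] px [258 245] [309 295]
c [672.  105.4] [array([671.8, 105.3]), array([69.3, 77. ]), np.float64(87.6)] px [211 159] [247 197]
[[711.0, 109.0], [690.0, 139.0], [652.0, 139.0], [633.0, 102.0], [653.0, 72.0], [689.0, 71.0]] [ 3.8  0.4  3.1  3.2 59.6  0.3]
c [ 761.9 -515.4] [array([ 764.2, -505.1]), array([103.3, 233.8]), np.float64(77.5)] px [507  61] [559 165]
```

Call:
servo_tool(targets=[[0.7, -0.2, 0, 0, 87], [1.4, -0.4, 0, 0, 87], [2.1, -0.52, 0, 0, 87], [2.21, -0.52, -0.2, 0, 87], [2.21, -0.52, -0.6, 0, 87]])

```text
time_s: 23.2
tcp_pos: [0.6429, -0.1103, 0.1243]
ee_rot: [[0.966, 0.257, 0.004], [0.257, -0.966, -0.0], [0.003, 0.001, -1.0]]
wrist_force: [0.8, -0.2, 0.4]
gripper_width: 0.999
gripper_force: 0.0
```

Call:
servo_tool(targets=[[0, 0, -0.4, 0, 87], [0, 0, -0.8, 0, 87], [0, 0, -1.2, 0, 87], [0, 0, -1.4, 0, 87], [0, 0, -1.4, 0, 87]])

```text
time_s: 23.62
tcp_pos: [0.6391, -0.1109, 0.0793]
ee_rot: [[0.967, 0.256, -0.005], [0.256, -0.967, 0.0], [-0.004, -0.001, -1.0]]
wrist_force: [-0.5, -0.6, -0.3]
gripper_width: 0.995
gripper_force: 0.0
```

Call:
servo_tool(targets=[[0, 0, -0.4, 0, 87], [0, 0, -0.8, 0, 87], [0, 0, -1.2, 0, 87], [0, 0, -1.5, 0, 87], [0, 0, -1.7, 0, 87]])

```text
time_s: 24.03
tcp_pos: [0.6399, -0.1111, 0.0287]
ee_rot: [[0.967, 0.256, -0.003], [0.256, -0.967, 0.0], [-0.002, -0.001, -1.0]]
wrist_force: [-0.6, -0.5, -0.5]
gripper_width: 0.998
gripper_force: 0.0
```

Call:
servo_tool(targets=[[0, 0, -0.1, 0, 87], [0, 0, -0.1, 0, 84], [0, 0, -0.1, 0, 79], [0, 0, -0.1, 0, 74], [0, 0, -0.1, 0, 70]])

```text
time_s: 24.45
tcp_pos: [0.6413, -0.111, 0.0284]
ee_rot: [[0.967, 0.256, 0.001], [0.256, -0.967, 0.0], [0.001, 0.0, -1.0]]
wrist_force: [0.4, 0.0, 0.2]
gripper_width: 0.854
gripper_force: 0.0
```

Call:
servo_tool(targets=[[0, 0, 0, 0, 67], [0, 0, 0, 0, 65], [0, 0, 0, 0, 60], [0, 0, 0, 0, 60], [0, 0, 0, 0, 60]])

```text
time_s: 24.87
tcp_pos: [0.641, -0.1109, 0.0282]
ee_rot: [[0.967, 0.256, 0.0], [0.256, -0.967, 0.0], [0.0, 0.0, -1.0]]
wrist_force: [-0.4, 1.1, 1.9]
gripper_width: 0.753
gripper_force: 30.0
```

Call:
servo_tool(targets=[[0, 0, 0.2, 0, 60], [0, 0, 0.6, 0, 60], [0, 0, 1.0, 0, 60], [0, 0, 1.4, 0, 60], [-0.3, 0.2, 1.6, 0, 60]])

```text
time_s: 25.28
tcp_pos: [0.6344, -0.1057, 0.0787]
ee_rot: [[0.967, 0.256, 0.006], [0.256, -0.967, -0.001], [0.006, 0.002, -1.0]]
wrist_force: [0.8, -0.6, 0.0]
gripper_width: 0.759
gripper_force: 30.0
```

Call:
servo_tool(targets=[[-0.7, 0.6, 0, -0.05, 60], [-1.5, 1.3, 0, -0.1, 60], [-2.4, 2.0, 0, -0.15, 60], [-3.3, 2.7, 0, -0.2, 60], [-4.1, 3.4, 0, -0.255, 60]])

```text
time_s: 25.7
tcp_pos: [0.5064, -0.0024, 0.0764]
ee_rot: [[1.0, 0.001, 0.0], [0.001, -1.0, 0.0], [0.0, -0.0, -1.0]]
wrist_force: [-0.2, 1.1, -0.8]
gripper_width: 0.755
gripper_force: 30.0
```

Call:
servo_tool(targets=[[-0.5, 0.4, 0, 0, 60], [-0.7, 0.57, 0, 0, 60], [-0.7, 0.57, 0, 0, 60], [-0.7, 0.57, -0.3, 0, 60], [-0.7, 0.57, -0.5, 0, 60]])

```text
time_s: 26.12
tcp_pos: [0.4889, 0.0139, 0.0605]
ee_rot: [[1.0, 0.004, 0.002], [0.004, -1.0, 0.001], [0.002, -0.001, -1.0]]
wrist_force: [-0.3, 0.0, -0.7]
gripper_width: 0.752
gripper_force: 30.0
```

Call:
servo_tool(targets=[[0, 0, -0.1, 0, 60], [0, 0, -0.2, 0, 60], [0, 0, -0.3, 0, 60], [0, 0, -0.3, 0, 60], [0, 0, -0.3, 0, 60]])

```text
time_s: 26.53
tcp_pos: [0.4879, 0.0138, 0.0514]
ee_rot: [[1.0, 0.004, -0.001], [0.004, -1.0, -0.0], [-0.001, 0.0, -1.0]]
wrist_force: [0.9, 0.6, -1.0]
gripper_width: 0.757
gripper_force: 30.0
```

```bash
python3 - <<'E'
from h import *
snap('scene','s5'); wood(snap('wrist','w8'),.008); print(r.sense()['tcp_pos'])
a=[cv2.resize(cv2.imread(f'pics/{f}.png')[y:y+h,x:x+w],(w*390//h,390),interpolation=cv2.INTER_CUBIC) for f,x,y,w,h in (('s5',190,180,110,110),('w8',170,180,220,210))]
cv2.imwrite('pics/m5.png',np.hstack(a))
E
```

```text
c [522.9 -19.6] [array([522.5, -15.9]), array([21.4, 32. ]), np.float64(0.1)] px [308 167] [368 206]
c [524.5  33.1] [array([522.2,  28.3]), array([23.6, 59.4]), np.float64(0.2)] px [200 165] [311 208]
[0.48805727 0.01397468 0.05178392]
```

View pics/m5.png

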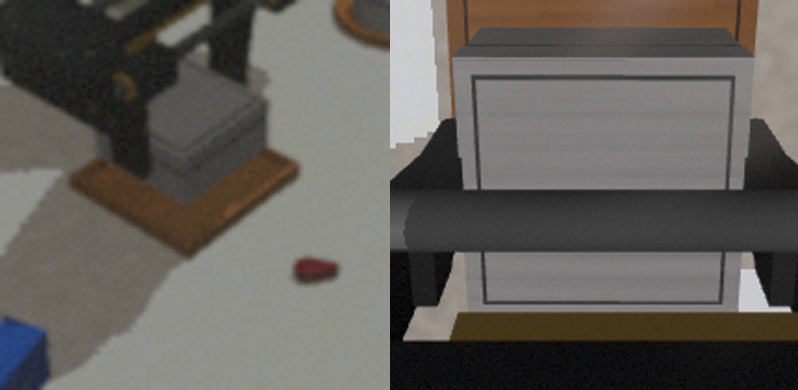

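The square tin sits over its tray, parallel to the rim. The tray centre measures (.489,.013), within 1 mm, so I lower it.

Call:
servo_tool(targets=[[0.02, -0.03, -0.1, 0, 60], [0.02, -0.03, -0.2, 0, 60], [0.02, -0.03, -0.3, 0, 60], [0.02, -0.03, -0.4, 0, 60], [0.02, -0.03, -0.5, 0, 60]])

```text
time_s: 27.05
tcp_pos: [0.4884, 0.0131, 0.0364]
ee_rot: [[1.0, 0.004, -0.0], [0.004, -1.0, -0.0], [-0.0, 0.0, -1.0]]
wrist_force: [0.2, -0.3, -0.3]
gripper_width: 0.755
gripper_force: 30.0
```

Call:
servo_tool(targets=[[0, 0, -0.03, 0, 60], [0, 0, -0.05, 0, 60], [0, 0, -0.07, 0, 60], [0, 0, -0.09, 0, 60], [0, 0, -0.1, 0, 60]])

```text
time_s: 27.47
tcp_pos: [0.4885, 0.0132, 0.0338]
ee_rot: [[1.0, 0.004, 0.0], [0.004, -1.0, 0.0], [0.0, -0.0, -1.0]]
wrist_force: [-0.7, -0.2, -0.9]
gripper_width: 0.753
gripper_force: 30.0
```

Call:
servo_tool(targets=[[0, 0, -0.01, 0, 60], [0, 0, -0.02, 0, 60], [0, 0, -0.03, 0, 60], [0, 0, -0.04, 0, 60], [0, 0, -0.05, 0, 60]])

```text
time_s: 27.88
tcp_pos: [0.4884, 0.0131, 0.0323]
ee_rot: [[1.0, 0.004, 0.0], [0.004, -1.0, 0.0], [0.0, -0.0, -1.0]]
wrist_force: [-0.3, 0.7, -1.4]
gripper_width: 0.756
gripper_force: 30.0
```

Call:
servo_tool(targets=[[0, 0, -0.01, 0, 60], [0, 0, -0.02, 0, 60], [0, 0, -0.02, 0, 60], [0, 0, -0.02, 0, 60], [0, 0, -0.02, 0, 60]])

```text
time_s: 28.3
tcp_pos: [0.4884, 0.0131, 0.0321]
ee_rot: [[1.0, 0.004, 0.0], [0.004, -1.0, -0.0], [0.0, 0.0, -1.0]]
wrist_force: [-1.9, 0.7, 5.7]
gripper_width: 0.756
gripper_force: 30.0
```

Contact with the tray floor. Release, rise, and move off to the left for a final look.

Call:
servo_tool(targets=[[0, 0, 0.01, 0, 67], [0, 0, 0.01, 0, 71], [0, 0, 0.01, 0, 75], [0, 0, 0.01, 0, 80], [0, 0, 0.01, 0, 85]])

```text
time_s: 28.72
tcp_pos: [0.4885, 0.0132, 0.0318]
ee_rot: [[1.0, 0.004, -0.0], [0.004, -1.0, -0.0], [-0.0, 0.0, -1.0]]
wrist_force: [-0.3, 0.4, 0.0]
gripper_width: 0.921
gripper_force: 0.0
```

Call:
servo_tool(targets=[[0, 0, 0.01, 0, 87], [0, 0, 0.2, 0, 87], [0, 0, 0.8, 0, 87], [0, 0, 1.6, 0, 87], [0, 0, 2.6, 0, 87]])

```text
time_s: 29.13
tcp_pos: [0.4872, 0.0128, 0.1099]
ee_rot: [[1.0, 0.004, -0.004], [0.004, -1.0, -0.001], [-0.004, 0.001, -1.0]]
wrist_force: [-0.0, -0.0, 0.1]
gripper_width: 0.997
gripper_force: 0.0
```

Call:
servo_tool(targets=[[0, 0, 1.0, 0, 87], [-0.1, 0.6, 2.0, 0, 87], [-0.2, 1.6, 2.8, 0, 87], [-0.4, 2.8, 3.0, 0, 87], [-0.6, 4.0, 3.0, 0, 87]])

```text
time_s: 29.55
tcp_pos: [0.4714, 0.1347, 0.2034]
ee_rot: [[1.0, 0.003, 0.006], [0.003, -1.0, 0.004], [0.006, -0.004, -1.0]]
wrist_force: [0.3, -0.2, 0.1]
gripper_width: 1.003
gripper_force: 0.0
```

Call:
servo_tool(targets=[[-0.5, 1.1, 0, 0, 87], [-1.0, 2.2, 0, 0, 87], [-1.5, 3.3, 0, 0, 87], [-2.0, 4.4, 0, 0, 87], [-2.5, 5.5, 0, 0, 87]])

```text
time_s: 29.97
tcp_pos: [0.3942, 0.2995, 0.2006]
ee_rot: [[1.0, 0.004, 0.0], [0.004, -1.0, 0.001], [0.0, -0.001, -1.0]]
wrist_force: [1.5, 0.3, 0.6]
gripper_width: 0.997
gripper_force: 0.0
```

Call:
servo_tool(targets=[[-0.3, 1.1, 0, 0, 87], [-0.5, 2.2, 0, 0, 87], [-0.7, 3.2, 0, 0, 87], [-0.8, 3.5, 0, 0, 87], [-0.8, 3.5, 0, 0, 87]])

```text
time_s: 30.38
tcp_pos: [0.3707, 0.4052, 0.1998]
ee_rot: [[1.0, 0.007, 0.0], [0.007, -1.0, 0.0], [0.0, -0.0, -1.0]]
wrist_force: [0.9, 0.0, -0.0]
gripper_width: 0.999
gripper_force: 0.0
```

```bash
python3 - <<'E'
from h import *
snap('top','t6'); print(r.sense()['tcp_pos'])
crop('t6',120,130,350,210,2.25)
E
```

```text
[0.37083782 0.40356474 0.19975675]
```

View pics/t6_c120_130.png

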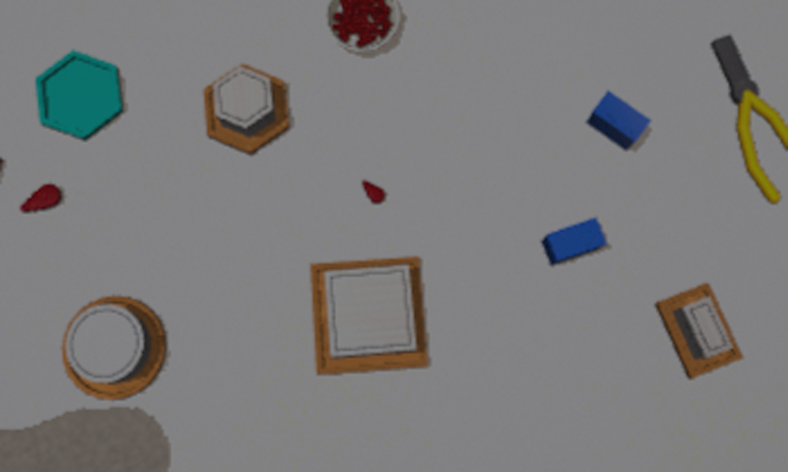

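The final view shows all four tins in their own trays, lid up. Lid offsets match the camera parallax, and the arm is clear.

```bash
python3 -c "
from station import r
print(r.finish_job())"
```

```text
the job is handed in; nothing more can be done
None
```

I moved all four tins, in the order asked, each into the tray of its own shape, and handed the job in at about 30 s; the last overhead picture shows each inside its rim, lid up.

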